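# Clamp the tube rack on the shaker

### The job

Fix the white rack of purple- and blue-capped tubes on the shaker for mixing: with the fingertips, slide it along its rails until it is fully home against the end stop, then push the orange clamp handle over and down past its dead point until it snaps into lock with the foot pressing on the rack. Do not pick the rack up or tip it, and do not disturb the other things on the bench and the shaker.

Things in the scene. Friction and masses are not known exactly. Their poses are not given: they have to be found in the camera images.
- shaker: fixed shaker, 245 x 300 mm. Origin on the bench under its centre; platform top at z = 105 mm; own +y runs along the rails to the clamp; control panel on its -x side. Two rails 12 mm high along y, inner faces at x = -45.7 and 45.7 mm, guide the rack. A dark block 70 mm wide, 25 mm high, from y = 39 to 132 mm, is the end stop and carries the clamp
- rack: loose white rack, 24 tubes with purple and blue caps, 0.3 kg, 85.5 (x) x 128 (y) mm, bare deck 52 mm high, caps to 62 mm; between the rails, 20 to 55 mm short of the end stop. Origin under its centre, own y along the rails; home at y = -25 mm in the shaker's frame. Slides at a few newtons
- rack_push (a point): middle of the rack's free end face (the face turned away from the clamp), 22 mm above the platform: the place to push
- end_stop (a point): middle of the end stop's face that the rack must meet, 12 mm above the platform, at x = 0, y = 39 mm in the shaker's frame
- clamp_handle (a joint): handle angle (rad): 0 open, standing 88 degrees above level; grows as it swings away from the rack (to the shaker's +y) and down; 1.30 dead point; 1.50 locked on its stop, 6 degrees above level. While open it stays where left. From about 0.87 the foot meets the rack and resists, up to about 6 N near the grip's end; let go below 1.2 it springs back, past 1.30 it snaps to the stop
- handle_hinge (a point): middle of the handle's hinge axis, 143 mm above the bench, at x = 0, y = 105 mm in the shaker's frame; the axis runs along the shaker's own x
- handle_grip (a point): middle line of the orange handle grip, 80 mm from the hinge; the grip is 17 mm wide (along x), 14 mm thick and reaches from 38 to 108 mm from the hinge
- clamp_foot: spring-loaded spindle with rubber foot (10 mm across) at the end of the steel clamp arm; swings down on the bare deck at the rack's clamp end as the handle goes over. Origin where the spindle crosses the arm. Clamp open: the arm stands 55 degrees up on the rack side of the handle, its end about 220 mm above the bench, 45 mm from the handle
- spare_rack: a pink rack of the same kind and size as the white one, white and yellow caps, waiting on the bench; origin under its centre
- vial: brown dropper bottle, 40 mm diameter, 78 mm high, standing in a spring clip on the shaker platform, between rack and control panel; origin under its centre
- tube50: self-standing frosted 50 ml tube with purple cap, 29 mm diameter (cap 34), 113 mm high, on the bench on the shaker's +x side, near the clamp; origin under its centre
- wide_bottle: white wide-mouth bottle with blank orange label, 100 mm diameter, 176 mm high; origin under its centre
- tip_box: blue pipette-tip box with clear lid, 87 x 127 x 82 mm; origin under its centre
- beaker: clear beaker, 68 mm wide, 85 mm high; origin under its centre
- pipette: dark hand pipette lying on the bench on the shaker's +x side, about 255 mm long, 24 mm high; origin under the middle of its body, its own x axis points to the tip
Things that resemble listed ones, but are neither listed nor needed, are in the scene too. What is shaped like the rack but black, green or turquoise is not meant.

How it is judged:
On the way, in this order (a step that is already met when the one before it is completed fails the run):
1. the rack is home against the end stop, the clamp still open (y of rack in the frame of shaker above -0.0285 m and value of joint clamp_handle below 1 rad), for 0.2 s.
2. the handle has snapped past its dead point into lock and the foot presses on the rack (value of joint clamp_handle above 1.42 rad and contact force between clamp_foot and rack above 10 N and y of rack in the frame of shaker above -0.0285 m), for 0.2 s.
At the end, for the whole second after the job is handed in: the rack is within 3.5 mm of the end stop, flat on the platform and at rest, the handle is locked (joint above 1.42 rad, beyond the dead point at 1.30) and the foot presses on the rack with more than 10 N (all of step 2 and angle between rack's own z axis and vertical below 0.05 rad and z of rack in the frame of shaker below 0.109 m and linear speed of rack below 0.01 m/s and velocity of joint clamp_handle below 0.05 rad/s); the robot touches nothing.
It fails at once if the rack is picked up or tipped (z of rack in the frame of shaker above 0.113 m or angle between rack's own z axis and vertical above 0.12 rad).
It fails at once if the clamp is swung over while the rack is not home (value of joint clamp_handle above 1.25 rad and y of rack in the frame of shaker below -0.031 m).
It fails at once if another thing is knocked over or shoved more than 20 mm (distance of any of spare_rack, vial, tube50, wide_bottle, tip_box, beaker, pipette from where it was at the start of the episode above 0.02 m or angle between any of spare_rack, vial, tube50, wide_bottle, tip_box, beaker, pipette's own z axis and vertical above 0.3 rad).
It also fails if it takes over 45 s, if anything falls off the work surface, if the arm or the gripper's body presses on something with over 40 N, if the wrist force passes 120 N, or if a joint passes its speed limit or range.

### The arm

A 6-joint arm with a two-finger parallel gripper is mounted at the origin on the work surface. World frame = base frame: x ahead of the robot, y to its left, z up, the work surface at z = 0. Lengths are in m, angles in rad, forces in N, time in s.
With the tool pointing down it reaches from about 0.25 to 0.775 m from the base axis. Payload 4 kg.
Tool frame: the origin (TCP) lies midway between the tips of the shut fingers; the grasp point (between the pads) lies 19 mm behind it; y points along the fingers, x is the direction in which the jaws open and shut, and the axes are right-handed (so a half turn about y gives the same grasp; the last joint's range is limited). The gripper opens to 94 mm and grips with 3 to 60 N. Pads are 16 mm wide; open, the fingers measure 119 mm over their backs; the gripper's body (75 mm by 177 mm) begins 78 mm behind the grasp point.
Start: joints at [-1.359, 0.087, 1.371, -0, 1.684, -0.103], TCP at [0.17, -0.523, 0.206] pointing down, gripper open.
Joint ranges: [-3.1, 3.1], [-0.76, 2.03], [0.27, 2.55], [-1.08, 4.22], [0.17, 2.65], [-2.57, 2.57]. Speed limits (rad/s): [2.79, 2.79, 3.14, 3.14, 3.14, 3.14].

### API

Orientations are given as [roll, pitch, yaw] about the fixed x, y, z axes, in that order (R = Rz(yaw) Ry(pitch) Rx(roll)).
In Python, from bench import robot gives the robot as it stands.
- The arm moves only by the shell command python3 -m creep 'ROWS'. ROWS is JSON, a list of rows, each a list of 7 numbers: the shift along the tool's x, y, z in mm, then the turn, a rotation vector about the tool's x, y, z in degrees, then the closure in counts, from 0 (fully open) to 255 (shut). A call has 1 to 5 rows; each row is the pose to reach, as a shift and turn from the pose commanded when the call began, along the tool's axes at that moment; what a row does not reach only later rows make up. A row lasts 1/8 s, in which the tool goes at most 62.5 mm and 10.7 degrees, less where a joint would pass 70% of its speed; a pose out of reach is approached as far as the arm can. A call with a gripper value outside its range is refused whole. The fingers move at their own pace and stop on an object; the grip force is fixed at half the most. Time passes only in rows, so rows that repeat a pose let the fingers close. It gives the time, the measured TCP pose, the force and the opening at its end, in the units of the state.
- robot.get_obs(): the state, without advancing time (a new reading comes with each control period).
- robot.snapshot(name): name is "scene" or "top" or "wrist"; returns a dict with "color" (480x640x3 uint8, blue, green, red), "fx", "fy", "cx", "cy" (pixels), "k1" (the pictures are not rectified: a ray, as slopes to the right and down, at radius r is drawn at 1 + k1 r^2 times it, then the intrinsics apply), "world_from_camera" (4x4, takes a point from camera to world coordinates); the wrist camera has in their place "mount" (4x4, takes a point from camera to tool coordinates, whose origin is the TCP and whose axes are the tool frame's). Camera axes: x right, y down, z forward; pixel columns grow to the right and rows downward; lengths in m; the calibration is good to about 2 mm. A picture is of the moment at which its call begins: read the wrist's pose just before it. There is no depth.
- robot.close_job(): hands the job in, once; it reports no verdict.
Trained networks look in the newest picture that a camera, given by its name, has taken for a name from the list of things; names that differ only in an ending like _2 or _b are one class to them, and where a whole thing is asked for, a point or a joint stands for the part that bears it (a point fixed in the world has none). Each returns a list of dicts, best first, with "p" (0 to 1); they miss things now and then, are a little off and sometimes report something else, mostly with a low value. They report only what shows in the picture. A call takes as long as a camera call. They do not tell look-alikes from the thing itself.
- robot.spot_in(name, camera): "point" ([x, y, z] in m, in world coordinates, good to about 4 mm: the middle of the surface that is visible of it).
- robot.landmark_of(name, camera): "point" ([x, y, z] in m, in world coordinates, good to about 4 mm: a listed point, or the origin of a listed thing).
The state is a dict: "time": time; "joint_positions": joint angles; "qvel": joint speeds; "joint_torque": joint torques, N m; "tool_pos": TCP position; "ee_rot": TCP orientation; "wrist_force": force on the tool from outside, world axes, zero at the start; "wrist_torque": the same for the moment, N m; "width": finger opening in m.
Only numpy, scipy, OpenCV 4.12 (cv2) and the standard library are available. Lean on these libraries where they do the work, as an engineer would, in place of code of your own. Each camera call takes 0.05 s, during which the arm holds its last target.

## Working session

There is one attempt and no reset: what is moved stays moved. The work goes in short steps, Python scripts to look and compute and a shell command to move; the robot and the scene stay as the last step left them, time stands still between calls to the robot, and variables do not carry over. Pictures are saved under pics/ and viewed, and the job is handed in when it is done.

```bash
mkdir -p pics; ls
python3 - <<'E'
from bench import robot
import cv2
o=robot.get_obs(); print({k:o[k] for k in ('time','tool_pos','ee_rot','width','wrist_force')})
for c in ("scene","top"):
    s=robot.snapshot(c); cv2.imwrite(f"pics/{c}0.png",s["color"])
    print(c,s['fx'],s['k1'],s['world_from_camera'])
    for n in ("shaker","rack","clamp_foot","clamp_handle","vial","tube50","spare_rack","pipette","beaker","tip_box","wide_bottle","end_stop","rack_push","handle_hinge","handle_grip"):
        try: print(n,[([round(float(v),3) for v in d["point"]],round(d["p"],2)) for d in robot.landmark_of(n,c)[:3]])
        except Exception as e: print(n,e)
E
```

```text
pics
{'time': 0.0, 'tool_pos': array([ 0.1701576 , -0.52244451,  0.20428667]), 'ee_rot': array([-1.57056418,  0.00220535, -1.25602335]), 'width': 0.09375304755522652, 'wrist_force': array([ 0.71571238, -0.65900706, -0.0023065 ])}
scene 526.8144139267426 0.025377872399400966 [[ 0.85017594  0.34122812 -0.40095416  1.12385527]
 [ 0.52632625 -0.57031493  0.6306517  -0.91154629]
 [-0.01347405 -0.7471976  -0.66446534  1.10742301]
 [ 0.          0.          0.          1.        ]]
shaker [([0.537, -0.12, 0.004], 0.92), ([0.649, 0.507, -0.002], 0.3)]
rack [([0.251, -0.279, 0.001], 0.98), ([0.55, -0.165, 0.107], 0.97), ([0.608, 0.153, 0.004], 0.7)]
clamp_foot [([0.599, -0.489, -0.001], 0.65), ([0.671, 0.004, -0.001], 0.56), ([0.518, -0.066, 0.212], 0.46)]
clamp_handle it knows: beaker, clamp_foot, end_stop, handle_grip, handle_hinge, pipette, rack, rack_push, shaker, spare_rack, tip_box, tube, vial, wide_bottle
vial [([0.465, -0.166, 0.104], 0.66)]
tube50 [([0.673, 0.006, -0.0], 0.79), ([0.529, -0.079, 0.118], 0.22)]
spare_rack [([0.597, -0.49, -0.002], 0.61)]
pipette [([0.724, -0.164, -0.00
[... 939 characters left out ...]
nge, pipette, rack, rack_push, shaker, spare_rack, tip_box, tube, vial, wide_bottle
vial [([0.463, -0.168, 0.104], 0.76)]
tube50 [([0.671, 0.009, 0.002], 0.66)]
spare_rack [([0.602, -0.49, -0.002], 0.69)]
pipette [([0.721, -0.164, -0.004], 0.83)]
beaker [([0.416, -0.499, 0.001], 0.97)]
tip_box [([0.401, 0.504, -0.001], 0.77), ([0.554, -0.17, 0.105], 0.66), ([0.511, -0.018, 0.224], 0.56)]
wide_bottle [([0.647, 0.511, -0.003], 0.93)]
end_stop [([0.532, -0.084, 0.121], 0.97)]
rack_push [([0.566, -0.232, 0.125], 0.85), ([0.79, 0.113, 0.021], 0.8), ([0.659, 0.181, 0.022], 0.76)]
handle_hinge [([0.516, -0.017, 0.147], 0.63)]
handle_grip [([0.4, 0.505, 0.001], 0.47), ([0.514, -0.017, 0.222], 0.37)]
```

View pics/scene0.png

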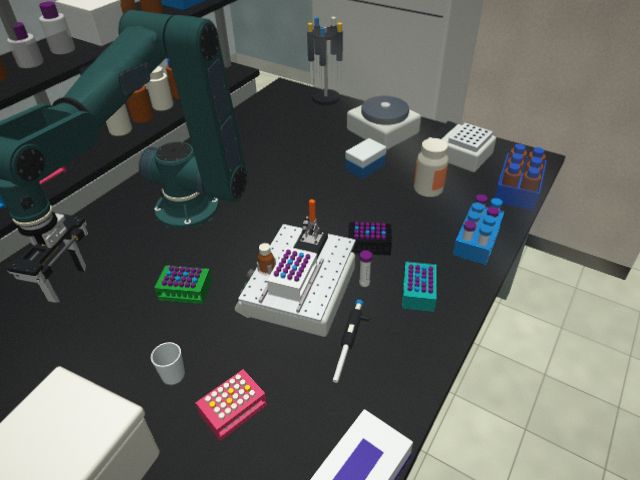

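View pics/top0.png

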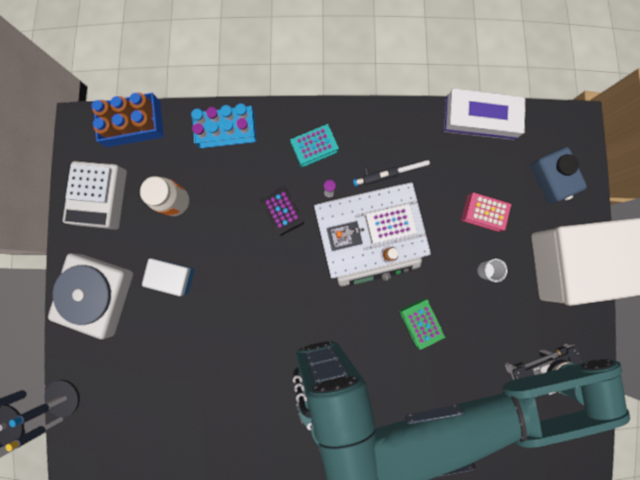

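```bash
cat > h.py <<'E'
import numpy as np, cv2
from scipy.spatial.transform import Rotation as R
from scipy.optimize import least_squares
from bench import robot
def row(pos,yaw,rp=(-np.pi/2,0)):
    o=robot.get_obs(); R0=R.from_euler('xyz',o['ee_rot'])
    d=R0.inv().apply(np.array(pos)-o['tool_pos'])*1000
    t=(R0.inv()*R.from_euler('xyz',[rp[0],rp[1],yaw])).as_rotvec(degrees=True)
    return np.round(d,1),np.round(t,1)
def st():
    o=robot.get_obs(); print('t',round(o['time'],2),np.round(o['tool_pos'],4),np.round(o['ee_rot'],4),'F',np.round(o['wrist_force'],1),'w',round(o['width'],4)); return o
def show(n,f,scale=None):
    s=robot.snapshot(n); cv2.imwrite('pics/'+f,s['color']); return s
def lm(n,c,k=2): return [([round(float(v),4) for v in d["point"]],round(d["p"],2)) for d in robot.landmark_of(n,c)[:k]]
E
python3 - <<'E'
from h import *
# shaker fit
P=[((0,0),(.537,-.12)),((0,0),(.536,-.118)),((0,105),(.515,-.017)),((0,105),(.516,-.017)),((0,39),(.531,-.077)),((0,39),(.532,-.084))]
def f(v):
    c,s=np.cos(v[2]),np.sin(v[2])
    return np.concatenate([[v[0]+c*a/1e3-s*b/1e3-X,v[1]+s*a/1e3+c*b/1e3-Y] for (a,b),(X,Y) in P])
v=least_squares(f,[.536,-.119,.2]).x; print(v,np.degrees(v[2]))
c,s=np.cos(v[2]),np.sin(v[2])
for n,p in (('rack',(.553,-.1675)),('push',(.567,-.2335))):
    d=np.array(p)-v[:2]; print(n,c*d[0]+s*d[1],-s*d[0]+c*d[1])
tgt=v[:2]+np.array([-s,c])*-.17
print(tgt,row([*tgt,.27],v[2]))
print(robot.snapshot('wrist')['mount'])
E
```

```text
[ 0.5377296  -0.11913542  0.20766162] 11.898134408102077
rack 0.0049708834989299205 -0.05047383334772685
push 0.00506272987556642 -0.11794228200517781
[ 0.5727789  -0.28548309] (array([-101.2,  -64.5,  456.2]), array([  0. , -83.9,   0. ]))
[[ 9.99999790e-01 -7.22057980e-05  6.43728298e-04  7.97316199e-04]
 [-6.42237006e-04 -2.40073154e-01  9.70754587e-01 -1.79156647e-01]
 [ 8.44477735e-05 -9.70754797e-01 -2.40073150e-01  6.89138827e-02]
 [ 0.00000000e+00  0.00000000e+00  0.00000000e+00  1.00000000e+00]]
```

```bash
python3 -m creep '[[0,-60,0,0,0,0,0],[-12,-65,57,0,-10,0,255],[-25,-65,114,0,-20,0,255],[-38,-65,171,0,-30,0,255],[-50,-65,228,0,-40,0,255]]'
python3 - <<'E'
from h import *
st(); print(row([.5728,-.2855,.27],.2077))
E
```

```text
time: 2.17
tool_pos: [0.373, -0.4038, 0.2707]
ee_rot: [-1.571, -0.001, -0.552]
wrist_force: [1.3, -0.7, 0.2]
width: 0.0571
t 2.17 [ 0.373  -0.4038  0.2707] [-1.5712e+00 -7.0000e-04 -5.5250e-01] F [ 1.3 -0.7  0.2] w 0.0571
(array([108. ,   0.7, 205.6]), array([  0. , -43.6,   0. ]))
```

```bash
python3 -m creep '[[25,0,50,0,-10,0,255],[50,0,100,0,-20,0,255],[75,0,150,0,-30,0,255],[108,0,205,0,-40,0,255],[108,0,205,0,-43.6,0,255]]'
python3 - <<'E'
from h import *
st(); show('wrist','w1.png')
for n in ("rack","rack_push","end_stop","handle_hinge","handle_grip","clamp_foot","shaker","vial"): print(n,lm(n,'wrist',3))
st()
E
```

```text
time: 2.8
tool_pos: [0.5749, -0.285, 0.2685]
ee_rot: [-1.568, 0.001, 0.212]
wrist_force: [-0.5, -0.4, 0.6]
width: 0.0077
t 2.8 [ 0.5749 -0.285   0.2685] [-1.5685e+00  1.0000e-03  2.1160e-01] F [-0.5 -0.4  0.6] w 0.0077
rack [([0.5509, -0.1699, 0.1041], 0.59), ([0.2567, -0.2783, 0.0014], 0.58)]
rack_push [([0.562, -0.2259, 0.1292], 0.83), ([0.3169, -0.2545, 0.0232], 0.71)]
end_stop []
handle_hinge []
handle_grip [([0.5499, -0.1671, 0.1053], 0.32)]
clamp_foot []
shaker []
vial [([0.4671, -0.1704, 0.1029], 0.8)]
t 3.25 [ 0.5712 -0.2887  0.271 ] [-1.5714e+00 -5.0000e-04  2.0150e-01] F [-0.5  0.1 -0.2] w 0.0008
```

View pics/w1.png

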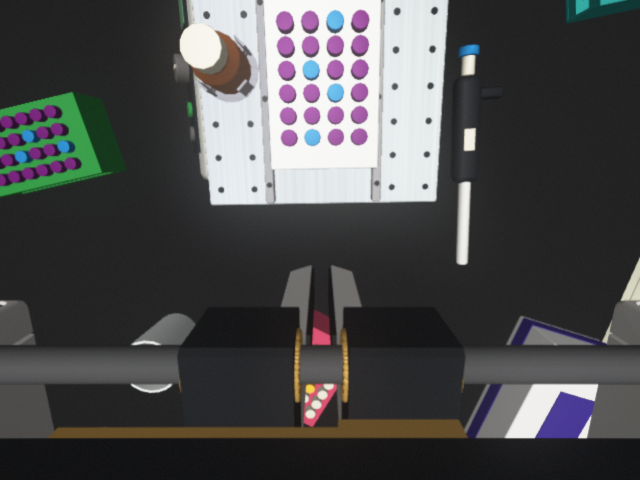

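```bash
cat >> h.py <<'E'
def pix(s,uv,z,o,cam='wrist'):
    K=np.array([[s['fx'],0,s['cx']],[0,s['fy'],s['cy']],[0,0,1.]])
    p=cv2.undistortPoints(np.array(uv,float).reshape(-1,1,2),K,np.array([s['k1'],0,0,0.])).reshape(-1,2)
    if cam=='wrist':
        T=np.eye(4);T[:3,:3]=R.from_euler('xyz',o['ee_rot']).as_matrix();T[:3,3]=o['tool_pos'];T=T@s['mount']
    else: T=np.array(s['world_from_camera'])
    d=np.c_[p,np.ones(len(p))]@T[:3,:3].T; c=T[:3,3]
    return c+d*((z-c[2])/d[:,2])[:,None]
V=np.array([0.5377,-0.1191,0.2077])
def sh(p,v=V):
    c,s=np.cos(v[2]),np.sin(v[2]); d=np.atleast_2d(p)[:,:2]-v[:2]
    return np.c_[c*d[:,0]+s*d[:,1],-s*d[:,0]+c*d[:,1]]
E
python3 - <<'E'
from h import *
o=st(); s=show('wrist','w2.png')
im=s['color']; cv2.imwrite('pics/w2c.png',cv2.resize(im[0:240,150:470],(800,600),interpolation=cv2.INTER_CUBIC))
print(s['cx'],s['cy'],s['fx'],s['k1'])
E
```

```text
t 3.25 [ 0.5712 -0.2887  0.271 ] [-1.5714e+00 -5.0000e-04  2.0150e-01] F [-0.5  0.1 -0.2] w 0.0008
320.8586820888983 236.98715785529785 354.9035697668442 0.0030305114487176473
```

View pics/w2c.png

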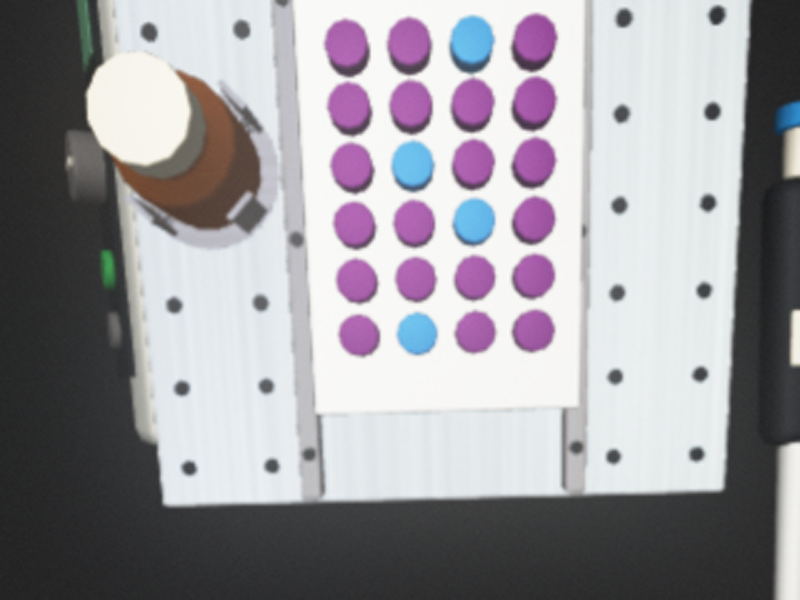

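Run:
```python
from h import *
o=robot.get_obs(); s=robot.snapshot('wrist')
f=lambda L:[(x/2.5+150,y/2.5) for x,y in L]
for n,L,z in (('edge',[(164,505),(724,490)],.105),('deck',[(316,413),(579,405)],.157),('rails',[(312,496),(575,490)],.117)):
    p=pix(s,f(L),z,o); print(n,np.round(p,4).tolist(),np.round(sh(p),4).tolist(), np.degrees(np.arctan2(*(p[1]-p[0])[[1,0]])))
```

```text
edge [[0.4666, -0.2915, 0.105], [0.6794, -0.242, 0.105]] [[-0.1052, -0.1541], [0.1133, -0.1495]] 13.101791516123352
deck [[0.5245, -0.2413, 0.157], [0.6074, -0.2218, 0.157]] [[-0.0381, -0.1169], [0.047, -0.1149]] 13.268270643459195
rails [[0.5238, -0.2745, 0.117], [0.6203, -0.2525, 0.117]] [[-0.0456, -0.1493], [0.0533, -0.1476]] 12.871847303857026
```

```bash
sed -i 's/^V=.*/V=np.array([0.5390,-0.1205,0.2287])/' h.py
cat >> h.py <<'E'
def W(x,y,z,v=V):
    c,s=np.cos(v[2]),np.sin(v[2]); return [v[0]+c*x-s*y,v[1]+s*x+c*y,z]
E
python3 - <<'E'
from h import *
print(row(W(0,-.15,.118),V[2]))
E
```

```text
(array([  6. , 152.8,  21.2]), array([ 0. , -1.5,  0. ]))
```

```bash
python3 -m creep '[[6,50,21,0,-1.5,0,255],[6,100,21,0,-1.5,0,255],[6,140,21,0,-1.5,0,255],[6,152,21,0,-1.5,0,255],[6,152,21,0,-1.5,0,255]]'
python3 - <<'E'
from h import *
o=st(); print(sh(o['tool_pos'])); show('wrist','w3.png')
E
```

```text
time: 3.98
tool_pos: [0.5733, -0.2665, 0.1186]
ee_rot: [-1.571, 0.0, 0.229]
wrist_force: [0.5, 0.2, 0.8]
width: 0.0004
t 3.98 [ 0.5733 -0.2665  0.1186] [-1.5705e+00  4.0000e-04  2.2890e-01] F [0.5 0.2 0.8] w 0.0004
[[ 0.0002959  -0.14997523]]
```

View pics/w3.png

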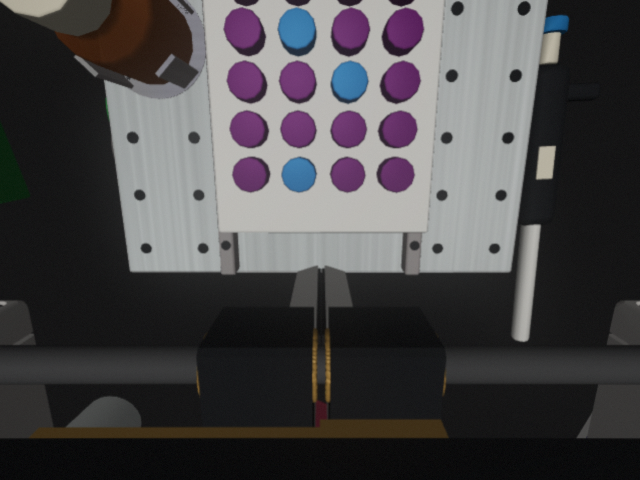

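Fingers are centred between the rails (rails at columns 228/412, tips at 321,268), square to the rack edge (row 233). Push now.

```bash
python3 -m creep '[[0,0,10,0,0,0,255],[0,0,17,0,0,0,255],[0,0,22,0,0,0,255],[0,0,26,0,0,0,255],[0,0,30,0,0,0,255]]'; python3 -m creep '[[0,0,3,0,0,0,255],[0,0,6,0,0,0,255],[0,0,9,0,0,0,255],[0,0,12,0,0,0,255],[0,0,14,0,0,0,255]]'
python3 - <<'E'
from h import *
o=st(); print(sh(o['tool_pos'])); s=show('wrist','w4.png')
E
```

```text
time: 4.65
tool_pos: [0.5668, -0.2376, 0.1189]
ee_rot: [-1.573, -0.001, 0.229]
wrist_force: [1.4, -1.4, 0.9]
width: 0.0008
time: 5.28
tool_pos: [0.5635, -0.2234, 0.1187]
ee_rot: [-1.571, -0.0, 0.229]
wrist_force: [0.3, -2.3, 2.3]
width: 0.0003
t 5.28 [ 0.5635 -0.2234  0.1187] [-1.5713e+00 -3.0000e-04  2.2930e-01] F [ 0.3 -2.3  2.3] w 0.0003
[[ 0.00050277 -0.1058016 ]]
```

View pics/w4.png

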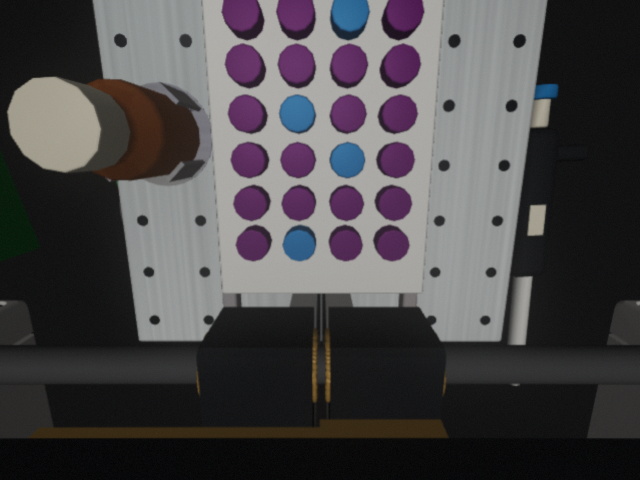

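```bash
python3 - <<'E'
from h import *
o=robot.get_obs();s=robot.snapshot('wrist')
print(sh(pix(s,[(224,293),(422,292)],.157,o)), sh(pix(s,[(140,341),(502,341)],.105,o)))
E
python3 -m creep '[[0,0,2,0,0,0,255],[0,0,4,0,0,0,255],[0,0,5,0,0,0,255],[0,0,6,0,0,0,255],[0,0,6,0,0,0,255]]'
```

```text
[[-0.04099541 -0.09650951]
 [ 0.04313692 -0.09596887]] [[-0.10879662 -0.14949948]
 [ 0.10935385 -0.14926888]]
time: 6.0
tool_pos: [0.5619, -0.2174, 0.1184]
ee_rot: [-1.57, 0.0, 0.229]
wrist_force: [0.1, -0.9, 1.8]
width: 0.0007
```

```bash
python3 -m creep '[[0,0,1,0,0,0,255],[0,0,2,0,0,0,255],[0,0,2,0,0,0,255]]';python3 -m creep '[[0,0,1,0,0,0,255],[0,0,2,0,0,0,255],[0,0,2,0,0,0,255]]'
```

```text
time: 6.38
tool_pos: [0.5615, -0.2161, 0.1184]
ee_rot: [-1.572, 0.0, 0.229]
wrist_force: [1.3, -4.0, -0.1]
width: 0.0005
time: 6.75
tool_pos: [0.5615, -0.2161, 0.1188]
ee_rot: [-1.576, -0.0, 0.228]
wrist_force: [2.1, -8.4, -0.3]
width: 0.0005
```

```bash
python3 -m creep '[[0,0,1,0,0,0,255],[0,0,2,0,0,0,255],[0,0,2,0,0,0,255]]'
python3 - <<'E'
from h import *
o=st(); print(sh(o['tool_pos'])); s=show('wrist','w5.png'); show('top','top1.png')
print(lm('rack','top',1),lm('rack_push','wrist',1),lm('rack','wrist',1))
for q in (lm('rack','top',1),lm('rack','wrist',1)): print(sh([p[0] for p in q]) if q else None)
E
```

```text
time: 7.12
tool_pos: [0.5615, -0.2161, 0.1195]
ee_rot: [-1.58, -0.001, 0.227]
wrist_force: [1.8, -11.5, 0.8]
width: 0.0009
t 7.12 [ 0.5615 -0.2161  0.1195] [-1.5796e+00 -1.1000e-03  2.2740e-01] F [  1.8 -11.5   0.8] w 0.0009
[[ 0.00026808 -0.09817698]]
[([0.5501, -0.1493, 0.1055], 0.77)] [([0.3161, -0.2528, 0.0226], 0.89)] [([0.5432, -0.1434, 0.1047], 0.64)]
[[ 0.00428168 -0.0305666 ]]
[[-0.00110105 -0.02325592]]
```

View pics/w5.png

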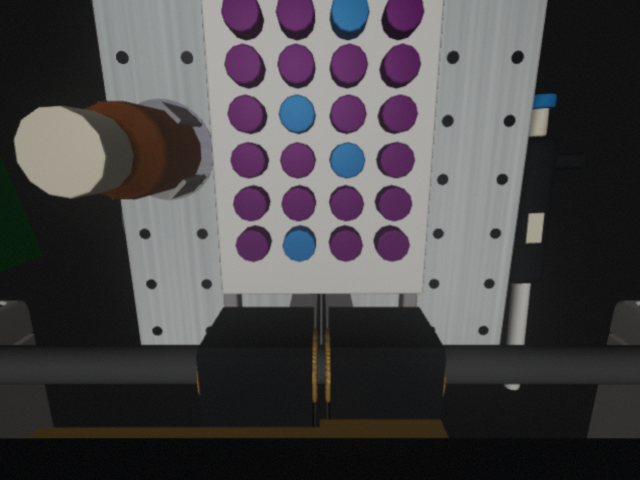

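```bash
python3 -m creep '[[0,0,-10,0,0,0,255],[0,0,-24,0,0,0,255],[0,-40,-30,0,0,0,255],[0,-95,-30,0,0,0,255],[0,-150,-30,0,0,0,255]]'
python3 - <<'E'
from h import *
o=st(); print(row(W(0,-.0,.34),V[2]))
E
```

```text
time: 8.1
tool_pos: [0.5672, -0.2407, 0.269]
ee_rot: [-1.568, 0.001, 0.23]
wrist_force: [1.5, -0.7, -0.5]
width: 0.0004
t 8.1 [ 0.5672 -0.2407  0.269 ] [-1.5682e+00  1.4000e-03  2.2970e-01] F [ 1.5 -0.7 -0.5] w 0.0004
(array([ -0.2, -70.7, 123.6]), array([-0.1,  0.1, -0.1]))
```

```bash
python3 -m creep '[[0,-50,10,0,0,0,255],[0,-71,60,0,0,0,255],[0,-71,110,0,0,0,255],[0,-71,124,0,0,0,255],[0,-71,124,0,0,0,255]]'
python3 - <<'E'
from h import *
o=st(); s=show('wrist','w6.png'); 
for n in ("handle_hinge","handle_grip","clamp_foot","end_stop","rack"):
    q=lm(n,'wrist',2); print(n,q,sh([p[0] for p in q]) if q else '')
s=show('scene','s2.png'); cv2.imwrite('pics/s2c.png',cv2.resize(s['color'][170:350,210:430],(792,648))[:600])
for n in ("handle_hinge","handle_grip","clamp_foot","rack"):
    q=lm(n,'scene',3); print(n,q,sh([p[0] for p in q]) if q else '')
E
```

```text
time: 8.72
tool_pos: [0.5393, -0.1198, 0.3392]
ee_rot: [-1.571, 0.001, 0.231]
wrist_force: [0.1, 0.2, 0.6]
width: 0.0007
t 8.72 [ 0.5393 -0.1198  0.3392] [-1.5706e+00  6.0000e-04  2.3080e-01] F [0.1 0.2 0.6] w 0.0007
handle_hinge [([0.5144, -0.0175, 0.1437], 0.81)] [[-0.00060817  0.10589518]]
handle_grip [([0.5169, -0.0136, 0.2225], 0.85)] [[0.00271091 0.10912686]]
clamp_foot [] 
end_stop [([0.5321, -0.0829, 0.1191], 0.67)] [[0.00180402 0.03818528]]
rack [([0.5444, -0.1443, 0.102], 0.86), ([0.2536, -0.279, -0.0009], 0.78)] [[-1.36340754e-04 -2.44045367e-02]
 [-3.13902522e-01 -8.96694873e-02]]
handle_hinge [([0.5166, -0.0156, 0.1479], 0.87)] [[0.0019653  0.10724695]]
handle_grip [([0.4661, -0.1655, 0.1071], 0.75), ([0.5137, -0.0161, 0.2221], 0.52), ([0.5613, -0.2081, 0.1268], 0.48)] [[-0.08120385 -0.02730101]
 [-0.00097255  0.10741743]
 [ 0.00185942 -0.09037473]]
clamp_foot [([0.5307, -0.0801, 0.1173], 0.64), ([0.5242, -0.0618, 0.2118], 0.49), ([0.6492, 0.5064, -0.003], 0.24)] [[ 0.00107526  0.04122977]
 [-0.00110667  0.0605269 ]
 [ 0.24945609  0.58559313]]
rack [([0.812, 0.0513, -0.0025], 0.94), ([0.2528, -0.2757, 0.0003], 0.89), ([0.5435, -0.1385, 0.1088], 0.85)] [[ 3.04840657e-01  1.05434405e-01]
 [-3.13933543e-01 -8.62740437e-02]
 [ 3.02020574e-04 -1.85515170e-02]]
```

View pics/w6.png

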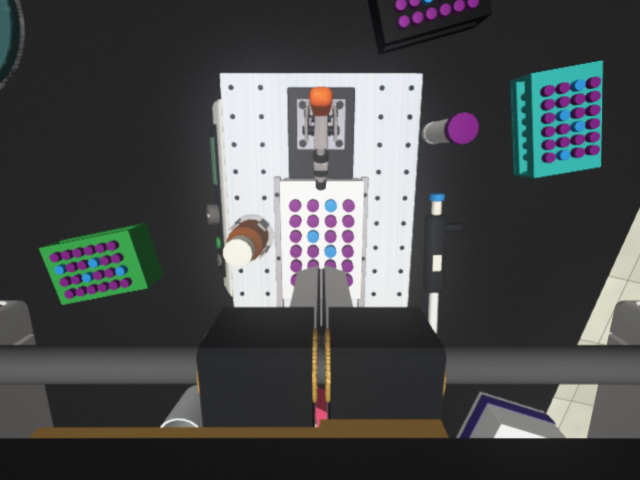

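View pics/s2c.png

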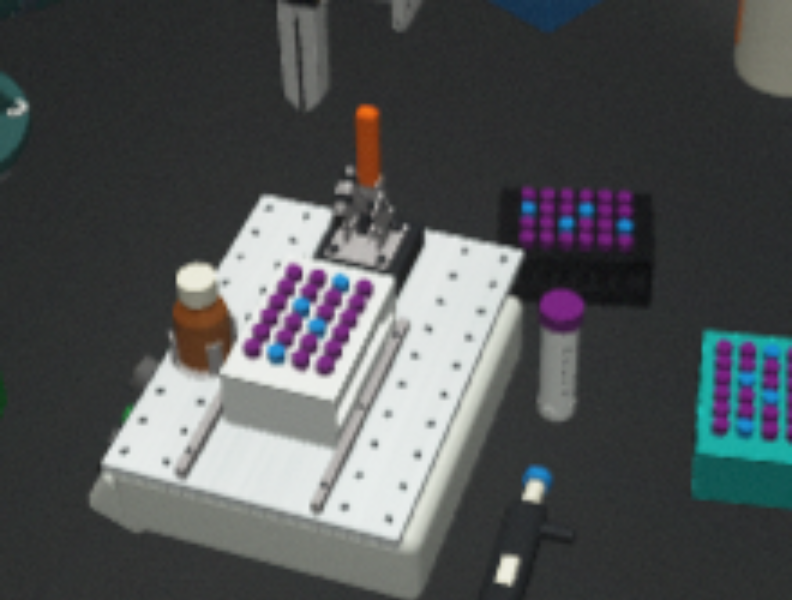

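Run:
```python
from h import *
o=st(); s=robot.snapshot('wrist'); cv2.imwrite('pics/w7c.png',cv2.resize(s['color'][60:210,220:420],(800,600),interpolation=cv2.INTER_CUBIC))
print(s['mount'][:3,3], sh(pix(s,[(321,98),(321,109),(321,87)],.25,o)), sh(pix(s,[(321,150),(321,187)],.22,o)))
print(row(W(0,.083,.30),V[2]))
```

```text
t 9.28 [ 0.5393 -0.1206  0.3393] [-1.5707e+00  2.0000e-04  2.2870e-01] F [-0.2 -0.9 -1.4] w 0.0007
[-0.0002228  -0.17915669  0.06838678] [[4.61694342e-05 1.03476312e-01]
 [4.77350014e-05 9.60938779e-02]
 [4.46253412e-05 1.10754763e-01]] [[4.50461164e-05 6.75574267e-02]
 [5.14106179e-05 3.74805180e-02]]
(array([-0.3, 39.4, 83. ]), array([ 0.,  0., -0.]))
```

View pics/w7c.png

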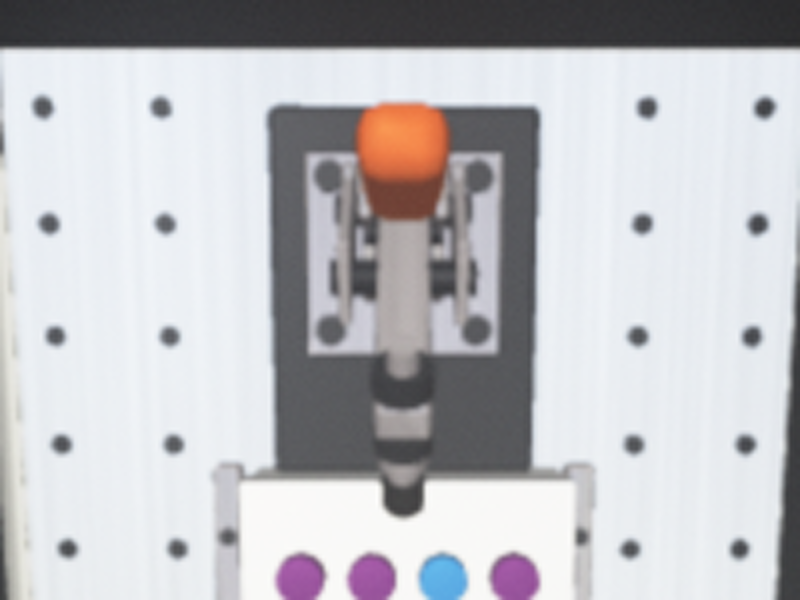

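```bash
python3 -m creep '[[0,0,50,0,0,0,255],[0,10,81,0,0,0,255],[0,39,81,0,0,0,255],[0,60,81,0,0,0,255],[0,60,81,0,0,0,255]]'
python3 - <<'E'
from h import *
o=st(); s=show('wrist','w8.png'); print(sh(o['tool_pos'])); print(row(W(0,.081,.233),V[2]))
E
```

```text
time: 9.95
tool_pos: [0.52, -0.041, 0.2776]
ee_rot: [-1.569, 0.004, 0.23]
wrist_force: [-0.1, -0.5, -0.8]
width: 0.0009
t 9.95 [ 0.52   -0.041   0.2776] [-1.5693  0.0036  0.2295] F [-0.1 -0.5 -0.8] w 0.0009
[[-0.00053728  0.08170092]]
(array([ 0. , 46.2, -0.3]), array([-0. ,  0. , -0.1]))
```

View pics/w8.png

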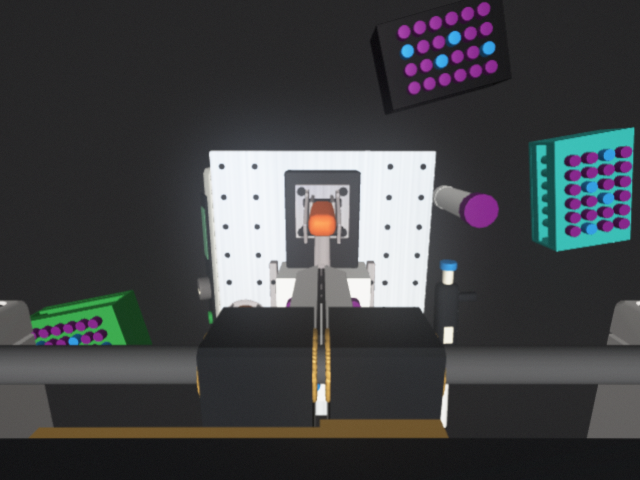

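```bash
python3 -m creep '[[0,20,0,0,0,0,255],[0,38,0,0,0,0,255],[0,45,0,0,0,0,255],[0,45,0,0,0,0,255]]'; python3 -m creep '[[0,0,6,0,0,0,255],[0,0,12,0,0,0,255],[0,0,19,0,0,0,255],[0,1,27,0,0,0,255],[0,2,34,0,0,0,255]]'
python3 - <<'E'
from h import *
o=st(); s=show('wrist','w9.png'); print(sh(o['tool_pos']))
E
```

```text
time: 10.5
tool_pos: [0.5207, -0.0414, 0.2342]
ee_rot: [-1.571, 0.001, 0.229]
wrist_force: [0.6, 0.4, -0.4]
width: 0.0005
time: 11.12
tool_pos: [0.5131, -0.0076, 0.2325]
ee_rot: [-1.571, -0.0, 0.23]
wrist_force: [0.8, -0.2, -0.0]
width: 0.0005
t 11.12 [ 0.5131 -0.0076  0.2325] [-1.5709e+00 -3.0000e-04  2.2970e-01] F [ 0.8 -0.2 -0. ] w 0.0005
[[0.00036928 0.11586265]]
```

View pics/w9.png

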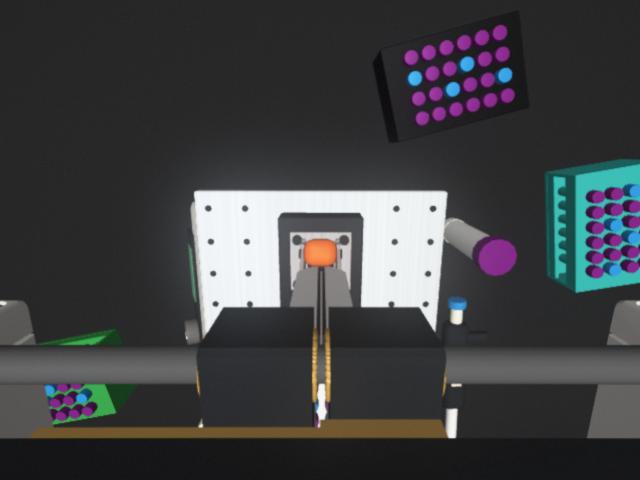

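```bash
python3 -m creep '[[0,3,9,0,0,0,255],[0,7,17,0,0,0,255],[0,12,25,0,0,0,255],[0,17,33,0,0,0,255],[0,23,40,0,0,0,255]]'
python3 - <<'E'
from h import *
o=st(); s=show('wrist','w10.png'); print(sh(o['tool_pos']))
s=show('scene','s3.png'); cv2.imwrite('pics/s3c.png',cv2.resize(s['color'][170:320,230:430],(800,600),interpolation=cv2.INTER_CUBIC))
E
```

```text
time: 11.8
tool_pos: [0.5039, 0.0313, 0.209]
ee_rot: [-1.571, 0.0, 0.229]
wrist_force: [0.1, 0.6, 0.5]
width: 0.0003
t 11.8 [0.5039 0.0313 0.209 ] [-1.5707e+00  2.0000e-04  2.2940e-01] F [0.1 0.6 0.5] w 0.0003
[[0.00021479 0.15578036]]
```

View pics/w10.png

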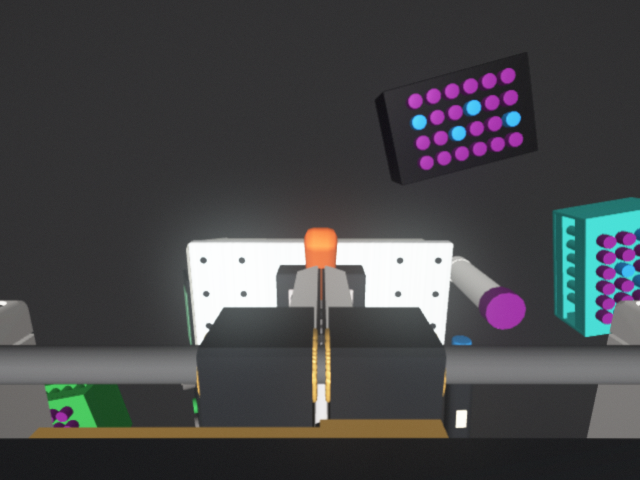

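View pics/s3c.png

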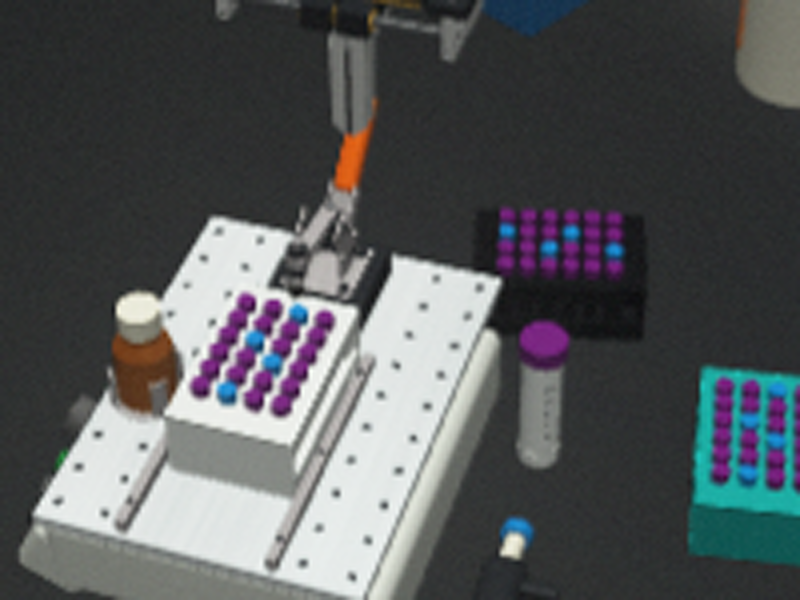

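```bash
python3 -m creep '[[0,6,7,0,0,0,255],[0,14,13,0,0,0,255],[0,22,18,0,0,0,255],[0,30,22,0,0,0,255],[0,38,25,0,0,0,255]]'; python3 -m creep '[[0,5,1,0,0,0,255],[0,10,2,0,0,0,255],[0,10,2,0,0,0,255]]'
python3 - <<'E'
from h import *
o=st(); s=show('wrist','w11.png'); print(sh(o['tool_pos']))
s=show('scene','s4.png'); cv2.imwrite('pics/s4c.png',cv2.resize(s['color'][170:320,230:430],(800,600),interpolation=cv2.INTER_CUBIC))
E
```

```text
time: 12.52
tool_pos: [0.4979, 0.0563, 0.1701]
ee_rot: [-1.568, 0.001, 0.23]
wrist_force: [0.2, -0.3, -0.0]
width: 0.0004
time: 12.9
tool_pos: [0.4976, 0.0572, 0.1608]
ee_rot: [-1.57, 0.001, 0.229]
wrist_force: [0.3, -0.8, -0.2]
width: 0.0005
t 12.9 [0.4976 0.0572 0.1608] [-1.5703e+00  1.1000e-03  2.2940e-01] F [ 0.3 -0.8 -0.2] w 0.0005
[[-4.55895813e-05  1.82435198e-01]]
```

View pics/w11.png

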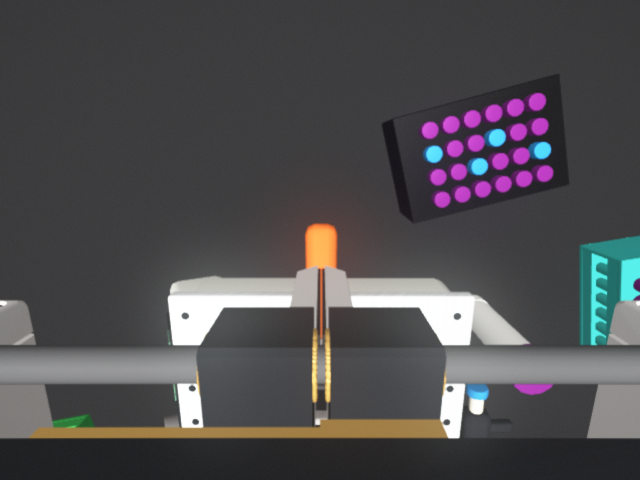

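View pics/s4c.png

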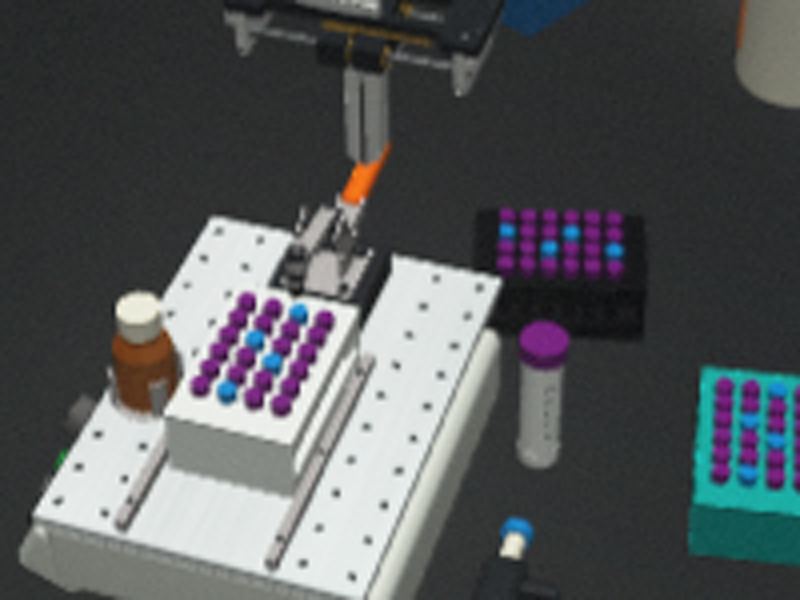

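Run:
```python
from h import *
o=st(); s=robot.snapshot('scene'); w=robot.snapshot('wrist')
def proj(s,T,p):
    q=np.linalg.inv(T)@np.append(p,1); K=np.array([[s['fx'],0,s['cx']],[0,s['fy'],s['cy']],[0,0,1.]])
    return cv2.projectPoints(q[:3].reshape(1,3),np.zeros(3),np.zeros(3),K,np.array([s['k1'],0,0,0]))[0].ravel()
T=np.eye(4);T[:3,:3]=R.from_euler('xyz',o['ee_rot']).as_matrix();T[:3,3]=o['tool_pos'];T=T@w['mount']
for a in (2,6,13,20,30,40):
    r=[]
    for L in (.038,.108):
        p=W(0,.105+L*np.cos(np.radians(a)),.143+L*np.sin(np.radians(a)))
        u=proj(s,np.array(s['world_from_camera']),p); r+= [np.round((u-[230,170])*4), np.round(proj(w,T,p))]
    print(a,r)
cv2.imwrite('pics/s5c.png',cv2.resize(s['color'][210:265,290:350],(720,600)[:2],interpolation=cv2.INTER_CUBIC))
for n in ('handle_grip','clamp_foot','handle_hinge'):
    q=lm(n,'scene',3); print(n,q,sh([p[0] for p in q]) if q else '')
```

```text
t 13.0 [0.498  0.057  0.1615] [-1.5708e+00 -2.0000e-04  2.2930e-01] F [ 0.7 -0.3  0.5] w 0.0002
2 [array([347., 210.]), array([321., 331.]), array([379., 147.]), array([321., 219.])]
6 [array([347., 207.]), array([321., 333.]), array([379., 139.]), array([321., 223.])]
13 [array([346., 203.]), array([321., 338.]), array([377., 127.]), array([321., 232.])]
20 [array([346., 199.]), array([321., 345.]), array([375., 116.]), array([321., 246.])]
30 [array([344., 195.]), array([321., 355.]), array([371., 104.]), array([321., 274.])]
40 [array([342., 192.]), array([321., 366.]), array([366.,  95.]), array([321., 314.])]
handle_grip [([0.4952, 0.0601, 0.1503], 0.45)] [[-0.00171542  0.18582749]]
clamp_foot [([0.5385, -0.1193, 0.0016], 0.72), ([0.5273, -0.08, 0.1809], 0.5), ([0.5463, -0.1425, 0.1058], 0.3)] [[-0.00021493  0.00128211]
 [-0.00221354  0.04209798]
 [ 0.00212227 -0.02308216]]
handle_hinge [([0.5145, -0.0167, 0.1474], 0.79)] [[-0.00032941  0.10665168]]
```

View pics/s5c.png

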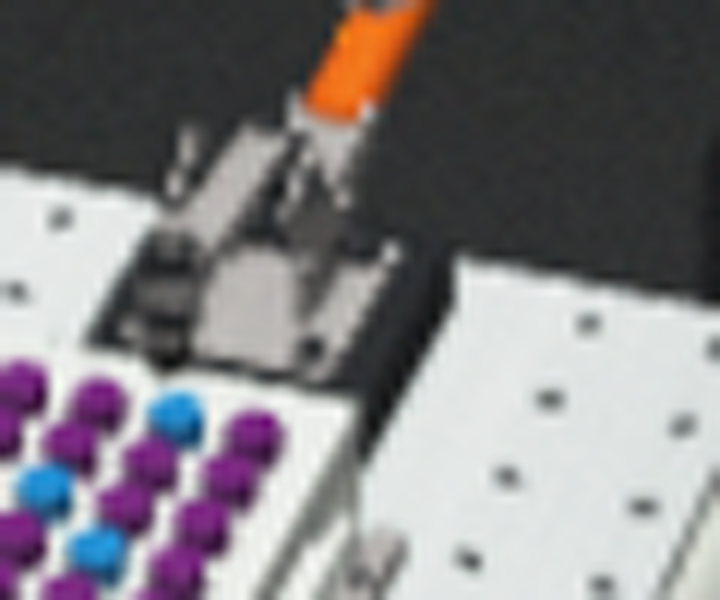

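```bash
python3 -m creep '[[0,-20,0,0,0,0,255],[0,-60,0,0,0,0,255],[0,-110,0,0,0,0,255],[0,-150,-30,0,0,0,255],[0,-170,-80,0,0,0,255]]'
python3 - <<'E'
from h import *
o=st(); s=show('wrist','w12.png'); print(sh(o['tool_pos']))
for c in ('wrist','scene','top'):
    if c!='wrist': s=show(c,c+'_9.png')
    if c=='scene': cv2.imwrite('pics/s9c.png',cv2.resize(s['color'][170:320,230:430],(800,600),interpolation=cv2.INTER_CUBIC))
    for n in ('handle_grip','clamp_foot','rack','vial','tube50','pipette'):
        q=lm(n,c,3); print(c,n,q[:1],np.round(sh([p[0] for p in q]),4).tolist() if q else '')
E
```

```text
time: 13.88
tool_pos: [0.5169, -0.0207, 0.3352]
ee_rot: [-1.573, -0.006, 0.233]
wrist_force: [1.5, 0.3, -0.0]
width: 0.0003
t 13.88 [ 0.5169 -0.0207  0.3352] [-1.5726 -0.0056  0.2326] F [ 1.5  0.3 -0. ] w 0.0003
[[0.00108415 0.10217088]]
wrist handle_grip [([0.498, 0.0603, 0.151], 0.66)] [[0.0011, 0.1854]]
wrist clamp_foot [] 
wrist rack [([0.6086, 0.1507, 0.0013], 0.92)] [[0.1293, 0.2484], [-0.3117, -0.0894], [0.3101, 0.1056]]
wrist vial [([0.4652, -0.1686, 0.1065], 0.43)] [[-0.0828, -0.0301]]
wrist tube50 [([0.6683, 0.002, -0.0008], 0.86)] [[0.1537, 0.09]]
wrist pipette [([0.721, -0.1566, 0.0008], 0.68)] [[0.1691, -0.0764]]
scene handle_grip [([0.4931, 0.0622, 0.1533], 0.47)] [[-0.0033, 0.1883], [0.1551, 0.0902]]
scene clamp_foot [([0.5295, -0.0804, 0.1844], 0.61)] [[-0.0002, 0.0412]]
scene rack [([0.8114, 0.0495, -0.0053], 0.92)] [[0.3038, 0.1038], [-0.3149, -0.0865], [0.0029, -0.0212]]
scene vial [([0.4634, -0.1651, 0.1047], 0.66)] [[-0.0837, -0.0263]]
scene tube50 [([0.6704, -0.0007, -0.0008], 0.93)] [[0.1551, 0.0869]]
scene pipette [([0.7244, -0.16, -0.004], 0.78)] [[0.1716, -0.0805], [0.0045, -0.09]]
top handle_grip [([0.4976, 0.0591, 0.1483], 0.62)] [[0.0004, 0.1843]]
top clamp_foot [] 
top rack [([0.2528, -0.2804, 0.0007], 0.87)] [[-0.315, -0.0909], [0.1268, 0.2472], [0.0044, -0.0283]]
top vial [([0.4622, -0.1706, 0.1053], 0.59)] [[-0.0862, -0.0314]]
top tube50 [([0.4168, -0.4965, -0.0024], 0.68)] [[-0.2043, -0.3385]]
top pipette [([0.7229, -0.162, -0.0033], 0.75)] [[0.1697, -0.0821]]
```

View pics/w12.png

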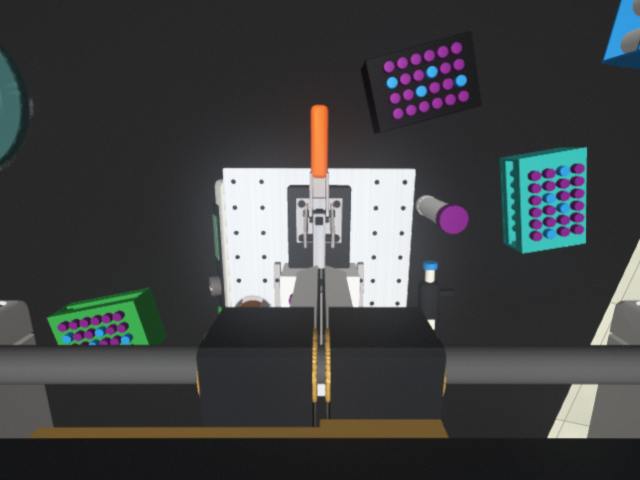

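View pics/s9c.png

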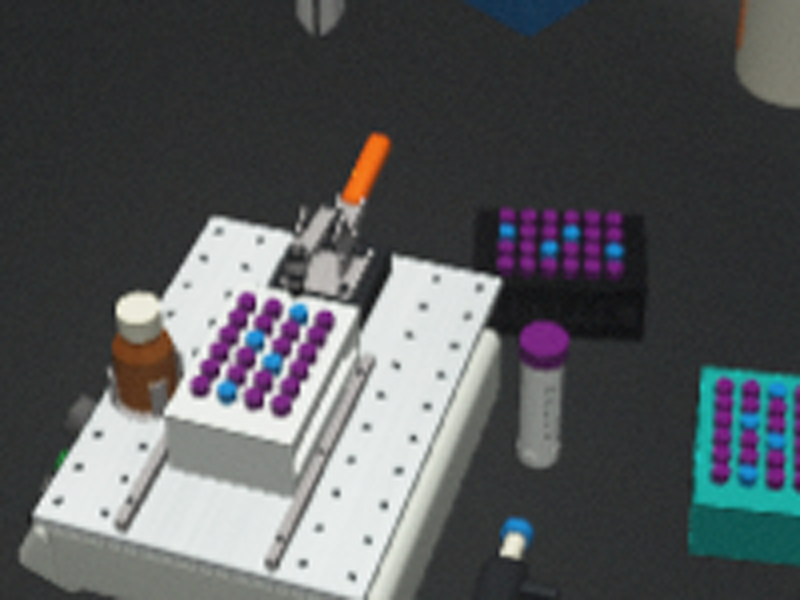

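```bash
python3 -m creep '[[0,0,-50,0,0,0,255],[0,0,-100,0,0,0,255],[0,0,-150,0,0,0,255],[0,30,-170,0,0,0,255],[0,60,-175,0,0,0,255]]'; python3 -m creep '[[0,0,0,0,0,0,255],[0,0,0,0,0,0,255]]'
python3 - <<'E'
from h import *
o=st(); s=show('wrist','w13.png'); print(sh(o['tool_pos']))
cv2.imwrite('pics/w13c.png',cv2.resize(s['color'][0:300,120:520],(800,600),interpolation=cv2.INTER_CUBIC))
for n in ('handle_grip','clamp_foot','rack','end_stop'):
    q=lm(n,'wrist',3); print(n,q[:1],np.round(sh([p[0] for p in q]),4).tolist() if q else '')
E
```

```text
time: 15.55
tool_pos: [0.5561, -0.1933, 0.2704]
ee_rot: [-1.571, -0.0, 0.227]
wrist_force: [0.4, -0.1, -0.3]
width: 0.0007
time: 15.8
tool_pos: [0.5562, -0.1912, 0.2729]
ee_rot: [-1.572, -0.001, 0.23]
wrist_force: [0.3, -0.5, -0.0]
width: 0.0006
t 15.8 [ 0.5562 -0.1912  0.2729] [-1.5718e+00 -1.4000e-03  2.2960e-01] F [ 0.3 -0.5 -0. ] w 0.0006
[[ 0.00073882 -0.07273035]]
handle_grip [] 
clamp_foot [([0.5309, -0.0793, 0.1833], 0.64)] [[0.0015, 0.042]]
rack [([0.8131, 0.0523, 0.0008], 0.91)] [[0.3061, 0.1062], [0.0006, -0.0229], [-0.3132, -0.091]]
end_stop [([0.5361, -0.0828, 0.1185], 0.67)] [[0.0057, 0.0374]]
```

View pics/w13c.png

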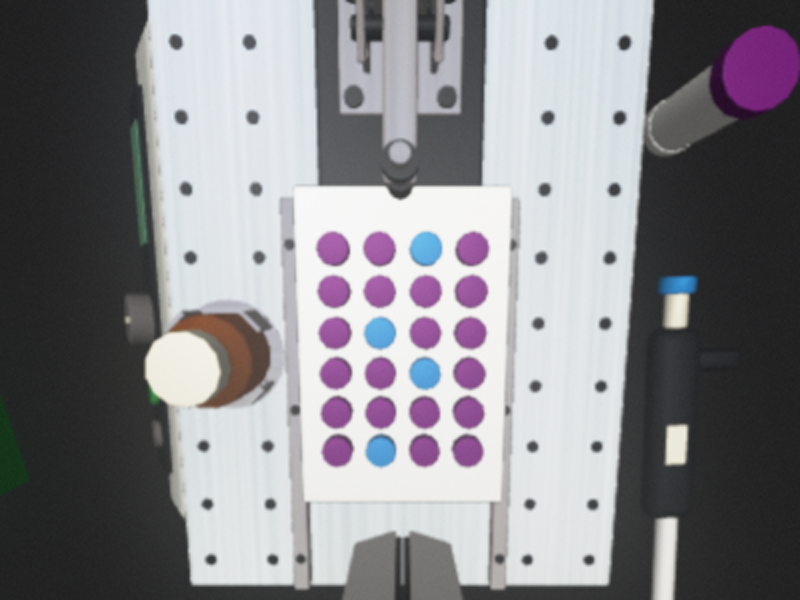

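Run:
```python
from h import *
o=st(); s=robot.snapshot('wrist')
f=lambda u,v:(u/2+120,v/2)
for n,p,z in (('top',(400,152),.197),('top',(400,152),.19),('footnear',(400,198),.157),('footnear',(400,198),.162),('rackend',(402,186),.157),('rackfree',(402,500),.157),('rackLc',(294,187),.157),('rackRc',(511,187),.157),('platf edge',(400,584),.105),('block far',(330,186),.130)):
    print(n,z,np.round(sh(pix(s,[f(*p)],z,o)),4))
cv2.imwrite('pics/w14c.png',cv2.resize(s['color'][45:120,270:370],(800,600),interpolation=cv2.INTER_CUBIC))
```

```text
t 16.05 [ 0.5563 -0.1911  0.2731] [-1.5725 -0.0022  0.2299] F [-0.3 -0.2  0. ] w 0.0007
top 0.197 [[0.     0.0428]]
top 0.19 [[0.    0.044]]
footnear 0.157 [[-0.      0.0335]]
footnear 0.162 [[-0.      0.0328]]
rackend 0.157 [[0.0008 0.0379]]
rackfree 0.157 [[ 0.0009 -0.0892]]
rackLc 0.157 [[-0.0412  0.0374]]
rackRc 0.157 [[0.0432 0.0376]]
platf edge 0.105 [[ 1.0e-04 -1.5e-01]]
block far 0.13 [[-0.0297  0.0416]]
```

View pics/w14c.png

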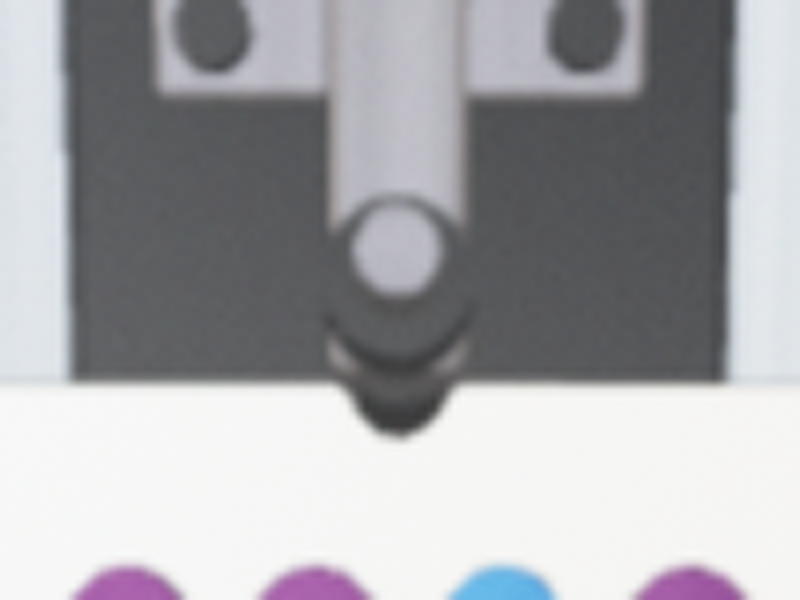

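```bash
python3 -m creep '[[0,0,-15,10,0,0,255],[0,0,-30,20,0,0,255],[0,0,-45,30,0,0,255],[0,0,-60,40,0,0,255],[0,0,-60,45,0,0,255]]'; python3 -m creep '[[0,0,0,0,0,0,255],[0,0,0,0,0,0,255]]'
python3 - <<'E'
from h import *
o=st(); s=show('wrist','w15.png'); print(sh(o['tool_pos']))
im=s['color']; cv2.imwrite('pics/w15b.png',im)
E
```

```text
time: 16.73
tool_pos: [0.5695, -0.2525, 0.268]
ee_rot: [-0.779, 0.003, 0.226]
wrist_force: [0.3, 1.0, 0.3]
width: 0.0005
time: 16.98
tool_pos: [0.5698, -0.2492, 0.2727]
ee_rot: [-0.788, -0.001, 0.23]
wrist_force: [-0.0, 0.7, 0.6]
width: 0.0005
t 16.98 [ 0.5698 -0.2492  0.2727] [-0.7885 -0.0014  0.2304] F [-0.   0.7  0.6] w 0.0005
[[ 0.00077381 -0.1323677 ]]
```

View pics/w15b.png

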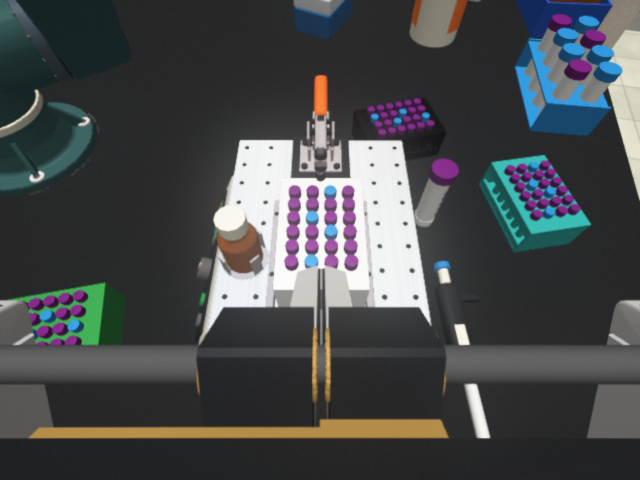

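Run:
```python
from h import *
o=st(); s=robot.snapshot('wrist')
cv2.imwrite('pics/w16c.png',cv2.resize(s['color'][125:200,270:370],(800,600),interpolation=cv2.INTER_CUBIC))
```

```text
t 17.02 [ 0.5698 -0.2489  0.2735] [-0.7895 -0.0022  0.2308] F [-1.1 -0.5  0.5] w 0.0002
```

View pics/w16c.png

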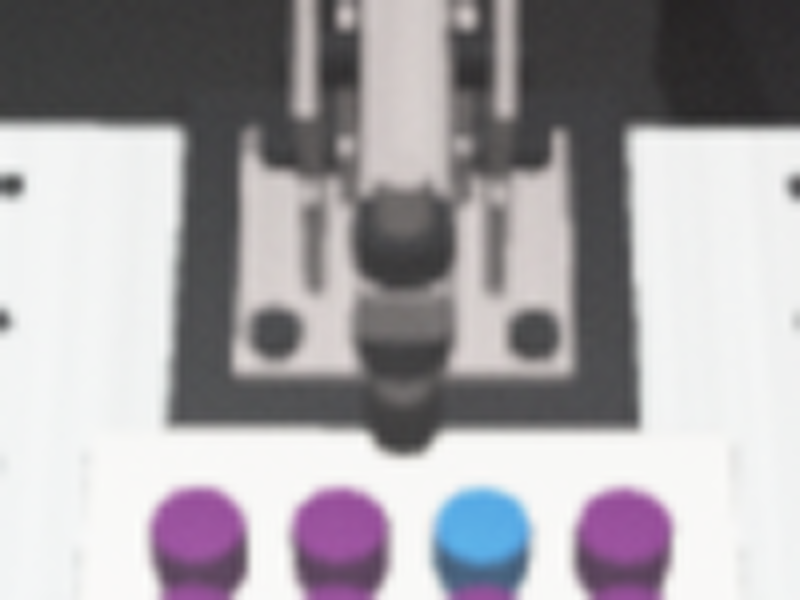

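Run:
```python
from h import *
s=robot.snapshot('wrist')
o1=dict(tool_pos=np.array([.5563,-.1911,.2731]),ee_rot=np.array([-1.5725,-.0022,.2299]))
o2=dict(tool_pos=np.array([.5698,-.2490,.2733]),ee_rot=np.array([-.789,-.0018,.2306]))
for n,a,b in (('foot',(319.75,99.5),(320.5,181.6)),('edge',(320,92.75),(320.5,178.75))):
    g=lambda z:[sh(pix(s,[u],z,o))[0,1] for u,o in ((a,o1),(b,o2))]
    for z in (.14,.15,.157,.165,.175): print(n,z,np.round(g(z),4))
```

```text
foot 0.14 [0.0355 0.0471]
foot 0.15 [0.0343 0.0388]
foot 0.157 [0.0334 0.033 ]
foot 0.165 [0.0324 0.0263]
foot 0.175 [0.0311 0.018 ]
edge 0.14 [0.0407 0.0512]
edge 0.15 [0.0393 0.0428]
edge 0.157 [0.0383 0.0369]
edge 0.165 [0.0372 0.0301]
edge 0.175 [0.0358 0.0217]
```

The foot's lower edge triangulates to z ≈ 0.157 m, which is deck height, so it sits on the rack. The rack's free face is at −0.089 m (home), the handle is about 5–6° above level, and nothing else has moved.

```bash
python3 -m creep '[[0,0,0,0,0,0,255],[0,0,0,0,0,0,255]]'
python3 - <<'E'
from bench import robot
print(robot.close_job())
E
```

```text
time: 17.38
tool_pos: [0.5695, -0.2493, 0.2722]
ee_rot: [-0.787, -0.001, 0.23]
wrist_force: [-0.1, 0.2, 0.1]
width: 0.0003
the job is handed in; nothing more can be done
None
```

I slid the rack along its rails with the shut fingertips until it stalled on the end stop, then pushed the orange handle over and down until it snapped into lock. I then backed the arm clear and handed the job in at about 17.4 s; the interface gives no verdict.

**Last checks:**
- **Rack:** it stopped moving at about 11 N of push. Its free face measured y ≈ −0.089 m in the shaker's frame, which puts the rack at about −0.025 m (home). It looked flat.
- **Handle:** it reads about 5–6° above level, which fits locked. The fingers felt almost no force at the end of the swing, so the handle had already snapped away from them.
- **Foot:** from two camera views, its lower edge is at z ≈ 0.157 m, which is deck height, so it rests on the deck.
- **Other things:** the vial, tube and pipette were found within the networks' error of their first positions. I did not measure the others again at the end, but the arm stayed well clear of them.

**What is uncertain or disagreed:**
- The force of the foot on the rack cannot be measured here; I infer it from the locked handle and the foot resting on the deck.
- The foot sits very near the deck's edge.
- The networks' values for the rack's y ranged from −0.019 to −0.031 m. I relied on the stall and the measured free face instead.

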